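# Free the catch and hold the clamp shut

### The arm

A 6-joint arm with a two-finger parallel gripper is mounted at the origin on the work surface. World frame = base frame: x ahead of the robot, y to its left, z up, the work surface at z = 0. Lengths are in m, angles in degrees, forces in N, time in s.
With the tool pointing down it reaches from about 0.4 to 0.825 m from the base axis. Payload 7 kg.
Tool frame: the origin (TCP) lies midway between the tips of the shut fingers; the grasp point (between the pads) lies 19 mm behind it; z points along the fingers, y is the direction in which the jaws open and shut (so a half turn about z gives the same grasp; the last joint's range is limited). The gripper opens to 88 mm and grips with 3 to 60 N. Pads are 19 mm wide; open, the fingers measure 130 mm over their backs; the gripper's body (78 mm by 193 mm) begins 47 mm behind the grasp point.
Start: joints at [-49.211, 20.546, 0.682, 0, -70.136, -16.507], TCP at [0.278, -0.615, 0.227] pointing down, gripper open.
Joint ranges: [-176.03, 176.03], [-82.01, 121.73], [-58.28, 71.71], [-173.87, 95.51], [-174.79, -0.11], [-173.66, 173.66]. Speed limits (degrees/s): [136.94, 136.94, 172.46, 180, 180, 180].

### API

Orientations are given as a 3x3 rotation matrix whose columns are the frame's x, y, z axes.
In Python, from rig import robot gives the robot as it stands. Calls block until the motion is done:
- robot.goto(position, orientation): joint-space move of the TCP to a pose.
- robot.servo_line(position, ori=None, speed=0.15): straight line of the TCP; ori=None keeps the orientation; speed is the mean speed in m/s.
- robot.movej(angles): joint-space move.
- robot.move_gripper(opening): opening from 0.0 (shut) to 1.0 (fully open); the grip force is fixed at half the most; returns when the fingers have stopped.
- robot.dwell(seconds).
- robot.ik(position, orientation): joint angles nearest the present ones, or None.
- robot.grab_frame(name): name is "side" or "top"; returns (picture, depth): 420x560x3 uint8, red, green, blue; 420x560 float32, m along the optical axis (not along the pixel's ray), 0 where there is no reading.
- robot.camera_info(name): a dict with "vfov" (degrees; the focal length in pixels is half the picture's height over the tangent of half this angle, whatever the lens; pixels are square), "cx", "cy" (the principal point, pixels), "view" (4x4, takes a point from world to camera coordinates). Camera axes: x right, y down, z forward; pixel columns grow to the right and rows downward; lengths in m; the calibration is good to about 2 mm. A picture is of the moment at which its call begins. camera_info takes no time and is no camera call.
A pose or a line that the arm cannot do raises robot.Unreachable and nothing moves.
- robot.job_done(): hands the job in, once; it reports no verdict.
Readings, each from a call of its own:
- robot.read_t(): time.
- robot.read_qpos(): joint angles.
- robot.read_qvel(): joint speeds.
- robot.read_effort(): joint torques, N m.
- robot.read_position(): TCP position.
- robot.read_tcp_rot(): TCP orientation.
- robot.read_force(): force on the tool from outside, world axes, zero at the start.
- robot.read_ft_torque(): the same for the moment, N m.
- robot.read_grip_width(): opening from 0.0 (shut) to 1.0 (fully open).
Only numpy, scipy, OpenCV 4.12 (cv2) and the standard library are available. Lean on these libraries where they do the work, as an engineer would, in place of code of your own. Each camera call takes 0.05 s, during which the arm holds its last target.

### The job

The metal block lying between the jaws of the small bench clamp has to be held tight. First flip the clamp's safety catch up and right over, past upright, so that it no longer bars the lever; then pull the T-shaped lever towards the front of the clamp as far as it goes, so that the jaws grip the block, and keep holding it there: a spring throws it back when let go, so finish with the lever still held in the gripper. Leave the bin of pins, the spray can and the spanner alone.

Things in the scene. Friction and masses are not known exactly. Their poses are not given: they have to be found in the camera images.
- press: Bench clamp, bolted down: dark base 260 x 210 mm, green gearbox (110 x 60, top 114 mm above the bench), steel bed to its left with two green jaws (tops at 85 mm). Origin on the bench. Own axes: -x its front (robot's side), +y its left, z up. In these axes, mm: lever pivot (0, -100, 90), catch hinge (1, -30, 132), bed top z = 40, fixed jaw's face x = +60.
- catch (a joint): Catch angle, rad: 0 = level, lying to the clamp's right (-y) across the front of the lever; starts at 0 to 0.25; grows as the knob is lifted; 1.57 = upright, 2.0 = stop, leaning to the clamp's left. Axis along the clamp's x through the catch hinge point. Stiff hinge (1 to 2 N at the knob): stays where left. Flipped over only once past upright.
- catch_knob (a point): Centre of the catch's knob: dark steel cylinder 22 mm across, 24 mm long, axis along the clamp's x, at the free end of a 13 mm steel bar; 140 mm from the hinge axis, and 38 mm nearer the clamp's front than the hinge point. Easily pinched from above by its two flat ends, so that it turns between the fingers as the catch swings.
- lever (a joint): Lever angle, rad: 0 = rest, leaning 0.436 rad (25 deg) from upright to the clamp's back (+x); 1.1 = front stop, leaning 38 deg to the front. Axis along the clamp's y. A spring drives it back: 2 N at the grip at rest, 6 N (9 N with the block squeezed) at the stop. With the catch across, it moves under about 0.2 rad. The last 0.18 rad squeezes the block.
- lever_grip (a point): Centre of the lever's black cross-grip: a cylinder 30 mm across and 44 mm long, its axis along the clamp's y, at the end of the 12 mm steel rod (T-shaped lever), 160 mm from the lever's pivot; at rest about 235 mm above the bench, at the front stop about 216 mm. Easily pinched from above by its two flat ends, so that it turns between the fingers as the lever swings.
- jaw: The green sliding jaw, 35 x 75 x 45 mm with its pad, on the front half of the bed; origin at the foot of its face, which looks to +x of the clamp. The lever drives it 24 mm per rad towards the fixed jaw; its face is a black rubber pad on springs that gives up to 6 mm, at x = -22 mm at rest, in the clamp's axes.
- block: The work: a loose aluminium block 60 (along the clamp's x) x 45 x 30 mm with two short pins on top, 0.3 kg, lying on the bed with a few mm of room before each jaw. Origin at the centre of its underside.
- pin_bin_mid (a point): Bystander, to the right of the clamp: open blue bin 150 x 110 x 60 mm with steel pins; this point is its centre.
- spray_can_mid (a point): Bystander, to the left: upright metal can 60 mm across, 170 mm tall; this point is its centre.
- spanner_mid (a point): Bystander, to the left in front of the can: steel spanner 180 mm long, lying flat; this point is near its middle.

How it is judged:
By the outcome, as a careful person would: the job done as asked, in the order asked, and still so for the second after the job is handed in, while the arm keeps its last pose, push and grip.
It also fails if it takes over 54 s, if anything falls off the work surface, if the arm or the gripper's body presses on something with over 40 N, if the wrist force passes 120 N, or if a joint passes its speed limit or range.

## Working session

There is one attempt and no reset: what is moved stays moved. The work goes in short steps, each a Python script; the robot and the scene stay as the last script left them, time stands still between calls to the robot, and variables do not carry over. Pictures are saved under pics/ and viewed, and the job is handed in when it is done.

```bash
ls; mkdir -p pics; python3 - <<'E'
from rig import robot
import numpy as np,cv2
for n in("side","top"):
    p,d=robot.grab_frame(n); c=robot.camera_info(n)
    cv2.imwrite(f"pics/{n}0.png",p[:,:,::-1]); np.savez(f"{n}0.npz",p=p,d=d)
    print(n,c["vfov"],c["cx"],c["cy"]);print(np.round(c["view"],4))
print(robot.read_t(),robot.read_tcp_rot())
E
```

```text
pics
side 49.9861821909463 284.8113816706501 205.03809764607743
[[-0.9606 -0.278  -0.0024  0.5102]
 [-0.2161  0.7524 -0.6223  0.2208]
 [ 0.1748 -0.5972 -0.7828  1.3912]
 [ 0.      0.      0.      1.    ]]
top 54.05438240376671 276.174961749601 214.9252583362859
[[-8.0000e-03 -1.0000e+00  6.0000e-04  4.5000e-03]
 [-9.9610e-01  7.9000e-03 -8.8300e-02  5.7040e-01]
 [ 8.8300e-02 -1.3000e-03 -9.9610e-01  1.4604e+00]
 [ 0.0000e+00  0.0000e+00  0.0000e+00  1.0000e+00]]
0.1 [[-9.11594979e-01 -4.11088948e-01 -6.86895098e-04]
 [-4.11089509e-01  9.11594094e-01  1.27372090e-03]
 [ 1.02556932e-04  1.44349294e-03 -9.99998953e-01]]
```

View pics/side0.png

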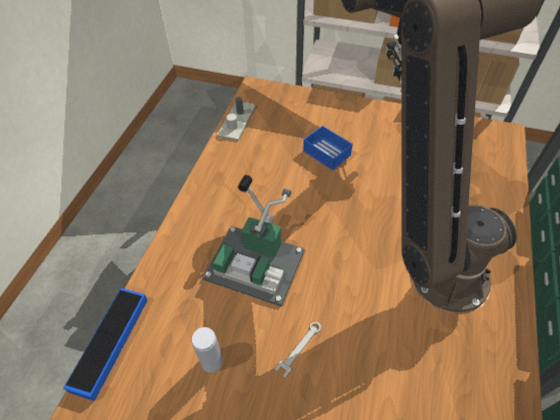

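View pics/top0.png

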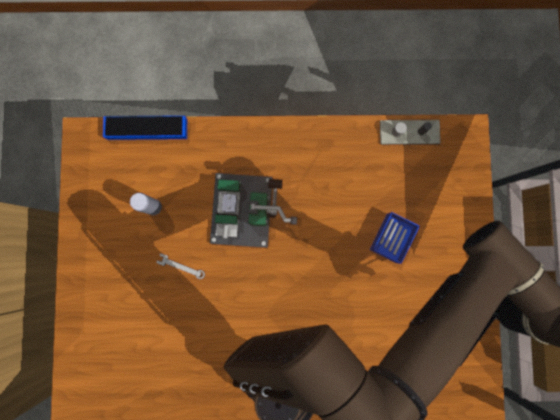

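The side view shows the clamp around (255,260), the lever grip at (245,183) and the catch knob at (287,193). In the top view the clamp base spans about (212–270, 175–245), with the grip at (275,184) and the knob at (292,220). I'll zoom in for measurement.

```bash
python3 - <<'E'
import numpy as np,cv2
a=np.load("side0.npz")["p"][165:310,190:320,::-1];b=np.load("top0.npz")["p"][160:260,195:315,::-1]
cv2.imwrite("pics/s1.png",cv2.resize(a,None,fx=4,fy=4,interpolation=cv2.INTER_CUBIC))
cv2.imwrite("pics/t1.png",cv2.resize(b,None,fx=6,fy=6,interpolation=cv2.INTER_CUBIC))
E
```

```text
(no output)
```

View pics/s1.png

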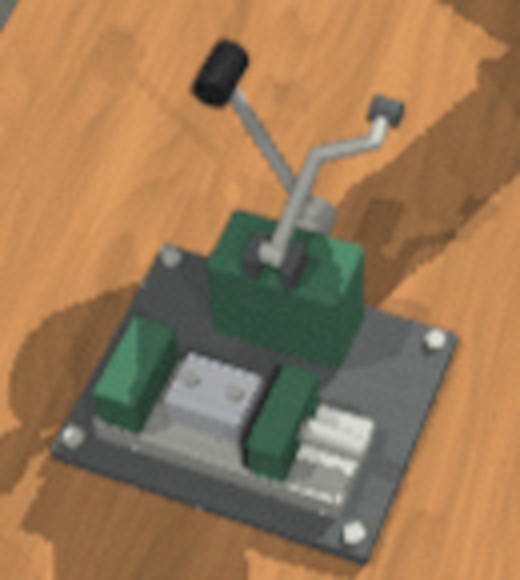

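View pics/t1.png

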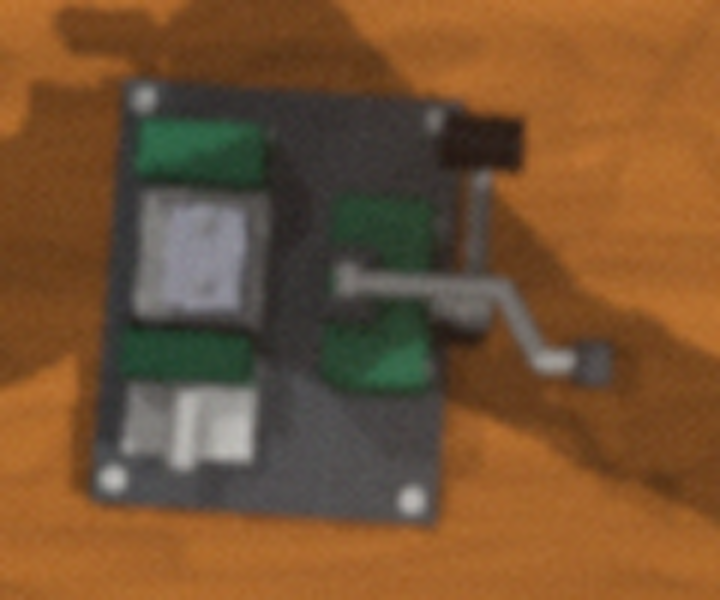

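```bash
cat >h.py <<'E'
import numpy as np,cv2
from rig import robot
def cam(n):
    c=robot.camera_info(n); f=210/np.tan(np.radians(c["vfov"])/2)
    return np.array([[f,0,c["cx"]],[0,f,c["cy"]],[0,0,1]]),np.array(c["view"])
def tri(ps,pt):
    (K1,V1),(K2,V2)=cam("side"),cam("top")
    X=cv2.triangulatePoints(K1@V1[:3],K2@V2[:3],np.float64(ps).reshape(2,1),np.float64(pt).reshape(2,1))[:,0]
    X=X[:3]/X[3]
    r=[]
    for (K,V),p in(((K1,V1),ps),((K2,V2),pt)):
        q=K@(V[:3]@np.append(X,1)); r.append(q[:2]/q[2]-p)
    return X,np.round(np.concatenate(r),1)
def proj(n,X):
    K,V=cam(n);q=K@(V[:3]@np.append(X,1));return q[:2]/q[2]
def unproj(n,p,d):
    K,V=cam(n);c=np.linalg.inv(K)@np.array([p[0],p[1],1])*d
    return V[:3,:3].T@(c-V[:3,3])
E
python3 - <<'E'
from h import *
S=lambda x,y:np.array([(x+.5)/4-.5+190,(y+.5)/4-.5+165])
T=lambda x,y:np.array([(x+.5)/6-.5+195,(y+.5)/6-.5+160])
P=dict(grip=(S(220,72),T(482,143)),knob=(S(386,111),T(594,362)),
b_bl=(S(170,257),T(144,97)),b_br=(0,0),b_fr=(S(434,340),T(412,499)),b_fl=(S(354,532),T(113,479)))
P["b_bl2"]=(S(72,436),T(144,97))
P["b_br2"]=(S(170,257),T(435,120))
ds=np.load("side0.npz")["d"];dt=np.load("top0.npz")["d"]
for k,(s,t) in P.items():
    if k in("b_bl","b_br"):continue
    X,r=tri(s,t);si=np.round(s).astype(int);ti=np.round(t).astype(int)
    print(k,np.round(X,4),r,"Dside",np.round(unproj("side",s,ds[si[1],si[0]]),3),"Dtop",np.round(unproj("top",t,dt[ti[1],ti[0]]),3))
E
```

```text
grip [0.6509 0.0036 0.2382] [ 0.3  0.  -0.1 -0.3] Dside [0.65  0.007 0.243] Dtop [0.648 0.003 0.252]
knob [ 0.5422 -0.0566  0.161 ] [ 0.2  0.  -0.  -0.2] Dside [ 0.542 -0.052  0.167] Dtop [ 0.541 -0.056  0.17 ]
b_fr [0.4721 0.0475 0.0209] [ 0.4  0.  -0.1 -0.4] Dside [0.473 0.049 0.023] Dtop [0.471 0.047 0.026]
b_fl [0.485  0.2265 0.0232] [ 0.3  0.  -0.1 -0.3] Dside [0.486 0.225 0.02 ] Dtop [0.484 0.226 0.024]
b_bl2 [0.7157 0.2088 0.0225] [ 0.  0. -0. -0.] Dside [0.716 0.208 0.022] Dtop [0.715 0.209 0.024]
b_br2 [0.7006 0.0322 0.0249] [ 0.2  0.  -0.1 -0.2] Dside [0.703 0.03  0.021] Dtop [0.701 0.032 0.021]
```

```bash
cat >>h.py <<'E'
yaw=np.radians(-4.2);O=np.array([0.591,0.1077,0.])
R=np.array([[np.cos(yaw),-np.sin(yaw),0],[np.sin(yaw),np.cos(yaw),0],[0,0,1]])
W=lambda p:O+R@np.asarray(p,float)
def catch_pose(th,al,back=0,flip=1,ahead=0.014):
    z=np.array([0,np.sin(al),-np.cos(al)]);y=np.array([flip,0,0.]);x=np.cross(y,z)
    k=np.array([-.037,-.030-.14*np.cos(th),.132+.14*np.sin(th)])
    return W(k+z*(ahead-back)),R@np.column_stack([x,y,z])
def lever_pose(q,be=0,back=0,flip=1,ahead=0.014):
    a=.436-q   # lean to +x
    z=np.array([np.sin(be),0,-np.cos(be)]);y=np.array([0,flip,0.]);x=np.cross(y,z)
    k=np.array([.16*np.sin(a),-.1,.09+.16*np.cos(a)])
    return W(k+z*(ahead-back)),R@np.column_stack([x,y,z])
E
python3 - <<'E'
from h import *
for n,m in(("knob",catch_pose(.21,0,ahead=0)[0]),("grip",lever_pose(0,ahead=0)[0])):print(n,m)
for f in(1,-1):
  for al in(20,30):
    for th,b in((.21,.1),(.21,0),(.8,0),(1.4,0),(2.0,0),(2.0,.08)):
      q=robot.ik(*catch_pose(th,np.radians(al),b,f)); print("c",f,al,th,b,None if q is None else np.round(q,0))
  for be in (0,):
    for q0,b in((0,.1),(0,0),(.5,0),(1.15,0)):
      q=robot.ik(*lever_pose(q0,be,b,f)); print("l",f,q0,b,None if q is None else np.round(q,0))
E
```

```text
knob [ 0.54187413 -0.05606624  0.16118439]
grip [0.65106545 0.00301979 0.23503171]
c 1 20 0.21 0.1 None
c 1 20 0.21 0 [  -0.   15.  -12.  -22.  -63. -174.]
c 1 20 0.8 0 None
c 1 20 1.4 0 [ 12.   8.  -7. -20. -71. 170.]
c 1 20 2.0 0 [ 21.   9.  -8. -20. -66. 162.]
c 1 20 2.0 0.08 [ 18.   6.  -1. -19. -76. 161.]
c 1 30 0.21 0.1 [ -13.   15.   -1.  -30.  -81. -165.]
c 1 30 0.21 0 [  -8.   18.   -8.  -32.  -69. -163.]
c 1 30 0.8 0 [  -4.   13.   -5.  -31.  -74. -171.]
c 1 30 1.4 0 None
c 1 30 2.0 0 [ 13.   9.  -6. -31. -68. 173.]
c 1 30 2.0 0.08 [  9.   7.  -0. -30. -77. 172.]
l 1 0 0.1 [  17.   16.    6.    0.  -80. -112.]
l 1 0 0 [  17.   19.   -3.    0.  -68. -112.]
l 1 0.5 0 [  20.   11.  -12.    0.  -68. -115.]
l 1 1.15 0 [  25.    3.  -26.    0.  -61. -120.]
c -1 20 0.21 0.1 [ -4.  11.  -5. -21. -75.   5.]
c -1 20 0.21 0 [ -0.  15. -12. -22. -63.   6.]
c -1 20 0.8 0 [  4.  10.  -9. -21. -69.  -1.]
c -1 20 1.4 0 [ 12.   8.  -7. -20. -71. -10.]
c -1 20 2.0 0 [ 21.   9.  -8. -20. -66. -18.]
c -1 20 2.0 0.08 [ 18.   6.  -1. -19. -76. -19.]
c -1 30 0.21 0.1 [-13.  15.  -1. -30. -81.  15.]
c -1 30 0.21 0 [ -8.  18.  -8. -32. -69.  17.]
c -1 30 0.8 0 [ -4.  13.  -5. -31. -74.   9.]
c -1 30 1.4 0 [  4.  10.  -4. -31. -74.  -0.]
c -1 30 2.0 0 [ 13.   9.  -6. -31. -68.  -7.]
c -1 30 2.0 0.08 [  9.   7.  -0. -30. -77.  -8.]
l -1 0 0.1 [ 17.  16.   6.   0. -80.  68.]
l -1 0 0 [ 17.  19.  -3.   0. -68.  68.]
l -1 0.5 0 [ 20.  11. -12.   0. -68.  65.]
l -1 1.15 0 [ 25.   3. -26.   0. -61.  60.]
```

```bash
python3 - <<'E'
from h import *
al=np.radians(30)
robot.goto(*catch_pose(.21,al,.12,-1))
robot.move_gripper(.6)
robot.servo_line(catch_pose(.21,al,0,-1)[0],speed=.12)
print(robot.read_t(),robot.read_force(),robot.read_position()-catch_pose(.21,al,0,-1)[0])
for n,sl,f in(("side",np.s_[120:270,200:360],4),("top",np.s_[150:260,220:340],5)):
    p,_=robot.grab_frame(n);cv2.imwrite(f"pics/{n}2.png",cv2.resize(p[sl][:,:,::-1],None,fx=f,fy=f,interpolation=cv2.INTER_CUBIC))
E
```

```text
4.0667 [-0.43885577  0.74823371  0.62922859] [ 0.000424   -0.00036023  0.00062762]
```

View pics/side2.png

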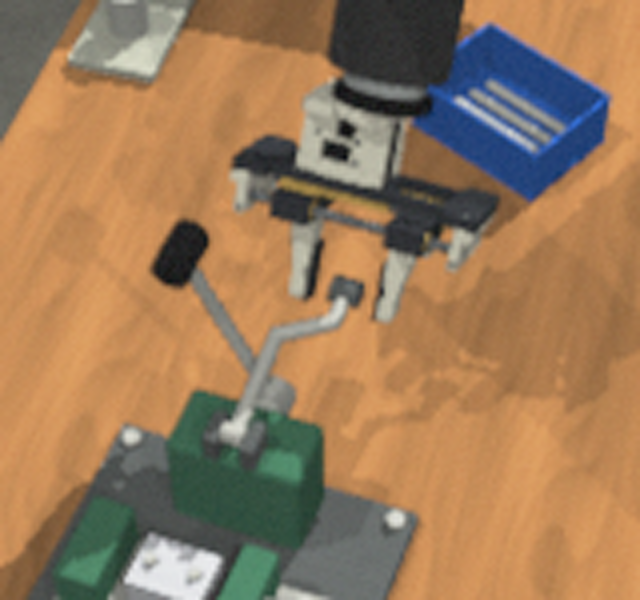

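View pics/top2.png

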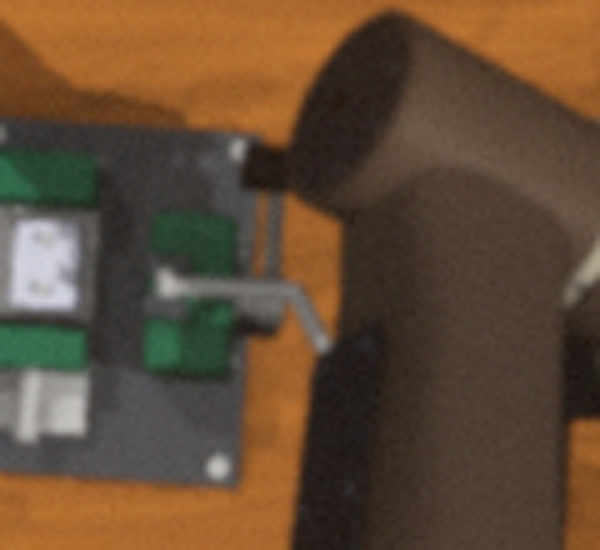

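The side view shows the knob (crop 346,291) between the fingertips. The back finger is at (300,290), the front one at (385,310), and the lever grip at (180,253) is clear of the gripper body. In the top view the arm hides the knob. I'll close on it and swing, checking at each step.

```bash
python3 - <<'E'
from h import *
al=np.radians(30)
robot.move_gripper(0.0)
print("w",robot.read_grip_width()*88,"F",robot.read_force().round(1))
for th in np.linspace(.21,2.0,11)[1:]:
    robot.servo_line(*catch_pose(th,al,0,-1),speed=.1)
    F=robot.read_force();print(round(th,2),F.round(1),round(robot.read_grip_width()*88,1),round(robot.read_t(),1))
    if np.linalg.norm(F)>30:break
p,_=robot.grab_frame("side");cv2.imwrite("pics/side3.png",cv2.resize(p[100:280,180:360][:,:,::-1],None,fx=3,fy=3,interpolation=cv2.INTER_CUBIC))
E
```

```text
w 23.497690784832074 F [ 0.5 -0.1  0.8]
0.39 [0.5 0.5 0.7] 23.6 5.2
0.57 [0.4 0.7 0.4] 23.8 5.5
0.75 [1.5 0.2 1.3] 23.8 6.0
0.93 [ 0.2 -1.6  2.2] 24.0 6.3
1.1 [ 0.6 -3.2  3. ] 23.9 6.8
1.28 [ 1.1 -2.4  6.5] 23.8 7.2
1.46 [ 1.6 -0.7  7.2] 23.4 7.5
1.64 [ 1.1 -0.6  7.1] 23.8 8.0
1.82 [0.9 1.8 6.1] 23.8 8.3
2.0 [1.5 2.6 6.9] 23.7 8.8
```

View pics/side3.png

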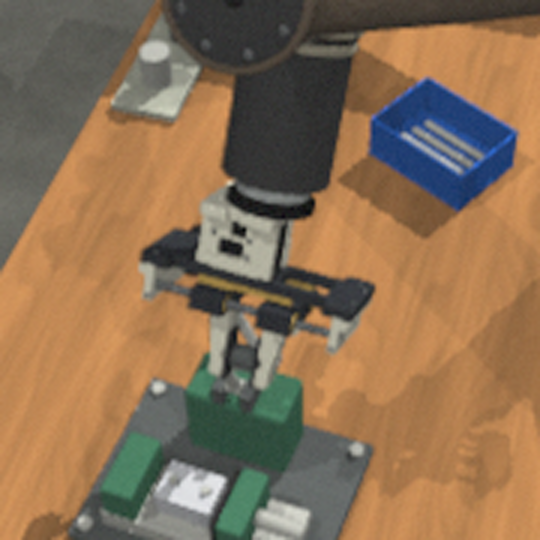

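The knob (crop ~240,357) is still between the fingers and now stands over the gearbox, leaning left. I'll release it, retract and move above the lever grip.

```bash
python3 - <<'E'
from h import *
al=np.radians(30)
robot.move_gripper(.55)
robot.servo_line(catch_pose(2.0,al,.13,-1)[0],speed=.2)
robot.goto(*lever_pose(0,0,.15,-1))
robot.move_gripper(1.0)
print(robot.read_t(),robot.read_force().round(1),robot.read_position())
for n,sl,f in(("side",np.s_[100:280,180:360],3),("top",np.s_[150:260,200:320],5)):
    p,_=robot.grab_frame(n);cv2.imwrite(f"pics/{n}4.png",cv2.resize(p[sl][:,:,::-1],None,fx=f,fy=f,interpolation=cv2.INTER_CUBIC))
E
```

```text
12.3167 [-0.4  0.4  0.1] [0.65108733 0.00304346 0.37102015]
```

View pics/side4.png

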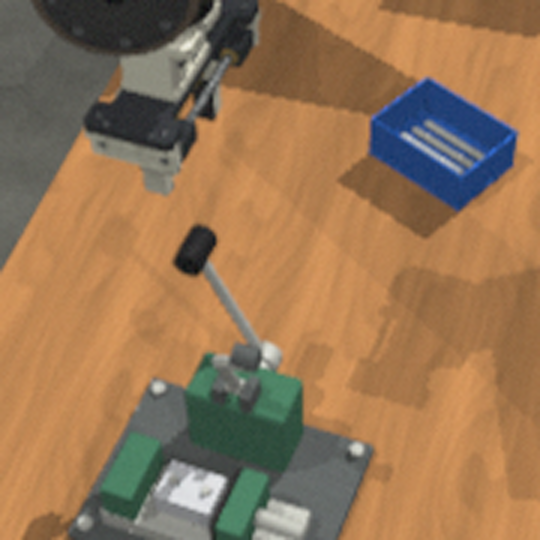

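View pics/top4.png

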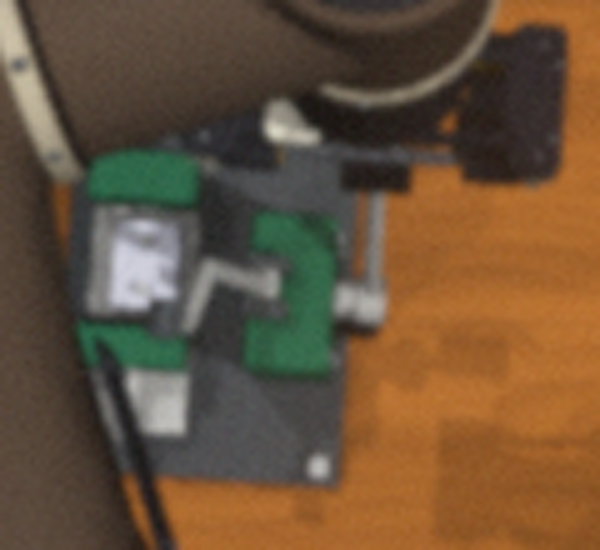

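The catch has stayed leaning to the clamp's left: its bar in the top crop runs from the hinge (270,283) left to (190,325), and the knob in the side crop is at (247,357). The lever grip at (195,250) is clear below the gripper, so I'll descend onto it.

```bash
python3 - <<'E'
from h import *
robot.servo_line(lever_pose(0,0,0,-1)[0],speed=.12)
print(robot.read_force().round(1))
robot.move_gripper(0.0)
print("w",robot.read_grip_width()*88,"F",robot.read_force().round(1))
p,_=robot.grab_frame("side");cv2.imwrite("pics/side5.png",cv2.resize(p[100:280,180:360][:,:,::-1],None,fx=3,fy=3,interpolation=cv2.INTER_CUBIC))
print(robot.read_t())
E
```

```text
[0.3 0.4 0.5]
w 44.041061981276016 F [ 0.5 -3.9 -0.5]
14.6417
```

View pics/side5.png

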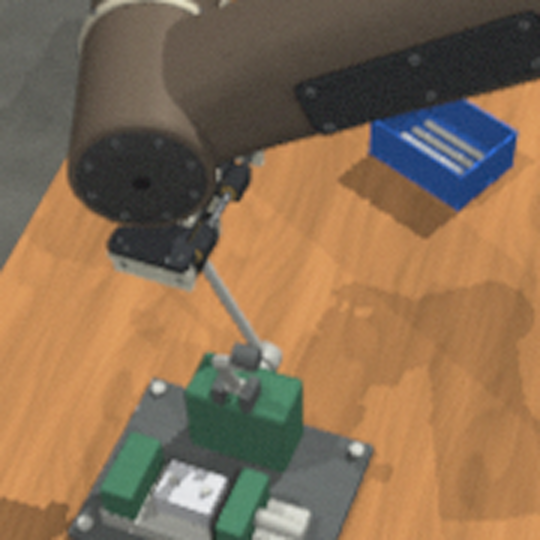

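The width reads 44.0 mm, which matches the grip's length; the gripper body hides the grip itself, at about (195,240). I'll swing the lever forward to the stop.

```bash
python3 - <<'E'
from h import *
ok=True
for q in list(np.linspace(0,1.0,8)[1:])+[1.05,1.1]:
    robot.servo_line(*lever_pose(q,0,0,-1),speed=.1)
    F=robot.read_force();Fc=R.T@F
    print(round(q,2),Fc.round(1),round(robot.read_grip_width()*88,1),((R.T@(robot.read_position()-lever_pose(q,0,0,-1)[0]))*1e3).round(1),round(robot.read_t(),1))
    if np.linalg.norm(F)>35:break
for n,sl,f in(("side",np.s_[100:310,180:360],3),("top",np.s_[150:260,200:320],5)):
    p,d=robot.grab_frame(n);cv2.imwrite(f"pics/{n}6.png",cv2.resize(p[sl][:,:,::-1],None,fx=f-.2,fy=f-.2,interpolation=cv2.INTER_CUBIC))
E
```

```text
0.14 [ 1.7 -3.2 -2.3] 44.2 [-0.2 -0.4 -0.1] 15.0
0.29 [ 1.2 -4.9 -2.3] 44.1 [ 0.2 -0.3 -0.1] 15.4
0.43 [ 3.  -5.1 -2. ] 43.9 [ 0.6 -0.2  0.1] 15.8
0.57 [ 4.  -4.9 -2.4] 43.8 [ 1.1 -0.2  0.5] 16.1
0.71 [ 4.1 -5.7  0.9] 43.7 [ 1.6 -0.1  1.1] 16.5
0.86 [ 3.2 -5.6  6.1] 44.0 [ 1.8 -0.   1.7] 16.9
1.0 [ 1.  -4.5 10.4] 43.9 [1.7 0.  2.1] 17.3
1.05 [ 0.5 -6.2 12.6] 44.1 [2.1 0.1 2.5] 17.5
1.1 [-1.3 -4.7 14.1] 43.9 [2.1 0.1 2.7] 17.8
```

View pics/side6.png

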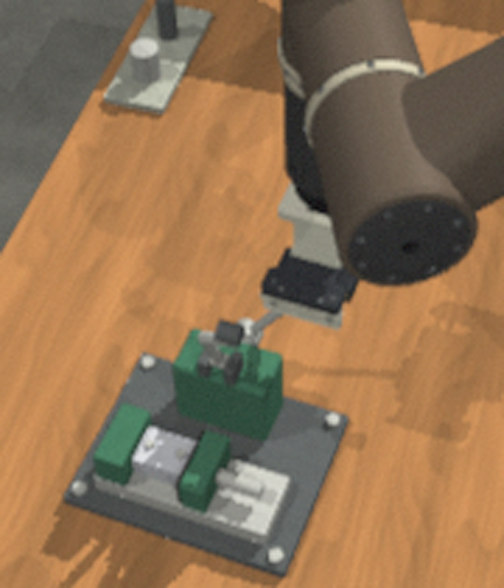

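View pics/top6.png

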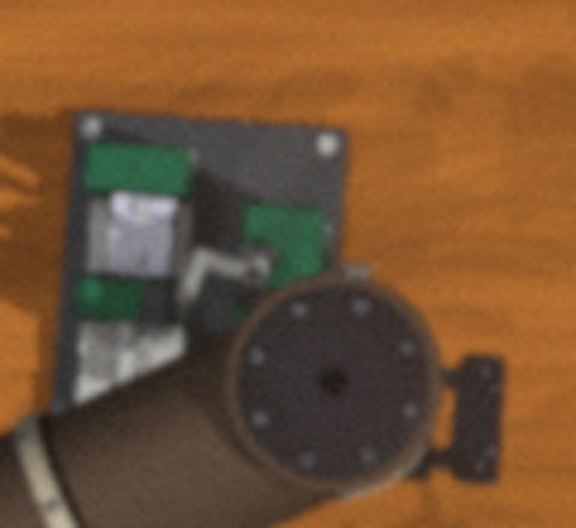

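Both jaws now touch the block (side crop: block at (165,448), sliding jaw at (205,470)). The arm lags its target by about 3 mm along the arc, so the lever may be just short of the stop. I'll push further in small steps along the tangent until the force shows the stop.

```bash
python3 - <<'E'
from h import *
a=.436-1.1
t=np.array([-np.cos(a),0,np.sin(a)]);r=np.array([np.sin(a),0,np.cos(a)])
P0,Rm=lever_pose(1.1,0,0,-1); piv=W([0,-.1,.09])
def rep(s):
    F=R.T@robot.read_force();g=R.T@(robot.read_position()-piv)+np.array([0,0,.014])
    print(s,"Ft",round(-F@t,1),"Fr",round(F@r,1),"lev",round(.436-np.arctan2(g[0],g[2]),3),"rad",round(np.hypot(g[0],g[2]),4),"w",round(robot.read_grip_width()*88,1),"t",round(robot.read_t(),1));return -F@t
rep("now")
for s in np.arange(0,.0161,.002):
    robot.servo_line(P0+R@(r*.0015+t*s),speed=.03);robot.dwell(.15)
    if rep(round(s,3))>18:break
for n,sl,f in(("side",np.s_[160:310,180:330],4),):
    p,d=robot.grab_frame(n);cv2.imwrite(f"pics/{n}7.png",cv2.resize(p[sl][:,:,::-1],None,fx=f-.2,fy=f-.2,interpolation=cv2.INTER_CUBIC))
E
```

```text
now Ft 7.9 Fr 13.4 lev 1.079 rad 0.1609 w 43.6 t 17.9
0.0 Ft 7.1 Fr -3.8 lev 1.08 rad 0.161 w 43.7 t 18.3
0.002 Ft 7.9 Fr -2.4 lev 1.09 rad 0.1611 w 44.0 t 18.7
0.004 Ft 8.2 Fr -1.5 lev 1.101 rad 0.1611 w 43.8 t 19.1
0.006 Ft 9.1 Fr 1.1 lev 1.113 rad 0.1612 w 44.0 t 19.5
0.008 Ft 8.8 Fr 0.3 lev 1.125 rad 0.1613 w 44.4 t 19.9
0.01 Ft 8.8 Fr 1.4 lev 1.137 rad 0.1614 w 43.9 t 20.3
0.012 Ft 9.7 Fr 2.4 lev 1.149 rad 0.1615 w 43.8 t 20.7
0.014 Ft 9.2 Fr 0.8 lev 1.161 rad 0.1616 w 43.8 t 21.1
0.016 Ft 8.4 Fr 0.5 lev 1.173 rad 0.1617 w 44.2 t 21.5
```

View pics/side7.png

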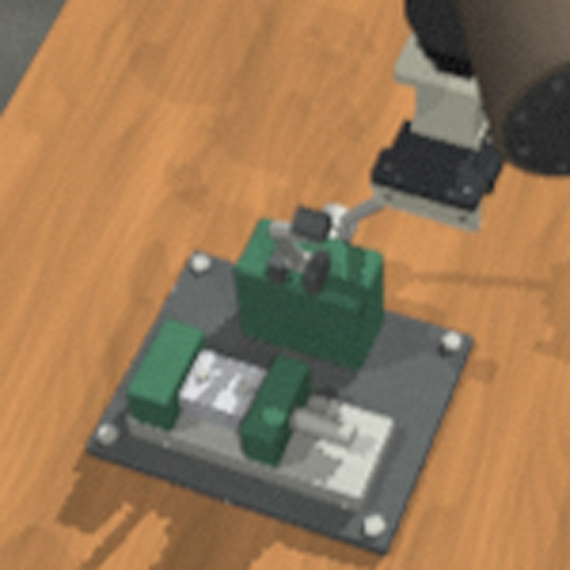

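The force stays flat at about 9 N while my estimated angle has gone past 1.1. Either my angle zero is off or the grip is slipping in the fingers, so I'll measure the jaw travel directly: it should be 26.4 mm at the stop.

```bash
cat >>h.py <<'E'
def cloud(n,p,d):
    K,V=cam(n);v,u=np.mgrid[:420,:560];c=np.stack([(u-K[0,2])/K[0,0]*d,(v-K[1,2])/K[1,1]*d,d],-1)
    w=(c-V[:3,3])@V[:3,:3];return (w-O)@R
def jaw(p,d):
    for n in("side",):
        X=cloud(n,p,d);h=cv2.cvtColor(p,cv2.COLOR_RGB2HSV)
        g=(h[...,0]>55)&(h[...,0]<95)&(h[...,1]>90)&(d>0)
        for nm,lo,hi in(("slide",-.09,.03),("fixed",.05,.12)):
            m=g&(X[...,0]>lo)&(X[...,0]<hi)&(X[...,1]>.02)&(X[...,1]<.14)&(X[...,2]>.079)
            x=X[m]*1e3;print(nm,m.sum(),"mean",x.mean(0).round(1),"x5-95",np.percentile(x[:,0],[5,95]).round(1))
E
python3 - <<'E'
from h import *
a=np.load("side0.npz");jaw(a["p"],a["d"])
p,d=robot.grab_frame("side");jaw(p,d);np.savez("side8.npz",p=p,d=d)
p,d=robot.grab_frame("top");np.savez("top8.npz",p=p,d=d)
cv2.imwrite("pics/top8.png",cv2.resize(p[150:260,195:315][:,:,::-1],None,fx=5,fy=5,interpolation=cv2.INTER_CUBIC))
# lever rod points (clamp axes): near y=-100, above pivot
s=np.load("side8.npz");X=cloud("side",s["p"],s["d"])
m=(abs(X[...,1]+.1)<.02)&(X[...,2]>.1)&(X[...,2]<.185)&(X[...,0]<.03)&(X[...,0]>-.11)
v,u=np.where(m);print(len(u))
for uu,vv in list(zip(u,v))[::4]:print(uu,vv,(X[vv,uu]*1e3).round(0))
E
```

```text
slide 199 mean [-41.6  67.3  83.5] x5-95 [-53.9 -29. ]
fixed 237 mean [77.9 67.9 83.3] x5-95 [63.2 93.2]
slide 193 mean [-15.7  68.4  83.4] x5-95 [-27.7  -4. ]
fixed 233 mean [78.  68.  83.3] x5-95 [62.7 92.8]
65
277 212 [ -30. -102.  139.]
267 214 [   6. -108.  105.]
276 214 [-30. -95. 136.]
265 215 [  11. -103.  104.]
269 215 [  -1. -107.  103.]
274 215 [-22. -97. 126.]
278 215 [-37. -93. 137.]
268 216 [   0. -102.  104.]
272 216 [-16. -97. 118.]
276 216 [-30. -93. 129.]
269 217 [ -6. -96. 109.]
273 217 [-19. -95. 116.]
268 218 [ -2. -95. 104.]
272 218 [-17. -94. 112.]
268 219 [ -5. -88. 108.]
272 219 [-17. -93. 108.]
267 222 [ -4. -81. 101.]
```

View pics/top8.png

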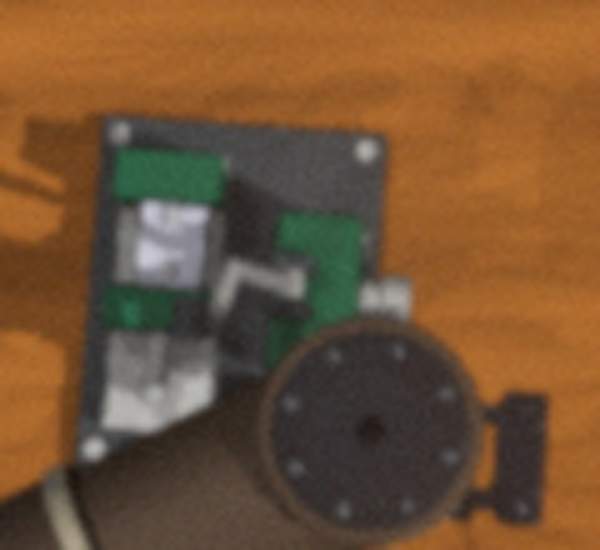

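```bash
python3 - <<'E'
from h import *
c6=cv2.imread("pics/side6.png");c6=cv2.resize(c6,(180,210),interpolation=cv2.INTER_AREA)
p8=np.load("side8.npz")["p"][:,:,::-1];p0=np.load("side0.npz")["p"][:,:,::-1]
A=np.zeros_like(p8);A[100:310,180:360]=c6
def edge(im,x0s,y,z):  # green profile along clamp x on jaw top
    xs=np.linspace(x0s[0],x0s[1],241);acc=[]
    f=im.astype(np.float32);g=f[...,1]-f[...,2]   # green-red (BGR)
    for yy in y:
        q=np.array([proj("side",W([x,yy,z])) for x in xs],np.float32)
        acc.append(cv2.remap(g,q[None,:,0],q[None,:,1],cv2.INTER_LINEAR)[0])
    return xs,np.mean(acc,0)
ys=np.linspace(.05,.085,8)
for nm,im,r in(("0 fixed",p0,(.03,.13)),("6 fixed",A,(.03,.13)),("8 fixed",p8,(.03,.13)),("0 slide",p0,(-.10,0.0)),("6 slide",A,(-.08,.02)),("8 slide",p8,(-.08,.02))):
    xs,g=edge(im,r,ys,.085)
    th=(g.max()+np.percentile(g,10))/2;i=np.where(g>th)[0]
    print(nm,round(g.max()),round(np.percentile(g,10)),"edges mm",(xs[i[0]]*1e3).round(1),(xs[i[-1]]*1e3).round(1))
E
```

```text
0 fixed 56 -35 edges mm 47.9 97.5Traceback (most recent call last):
  File "<stdin>", line 14, in <module>
  File "<stdin>", line 9, in edge
  File "h.py", line 15, in proj
    K,V=cam(n);q=K@(V[:3]@np.append(X,1));return q[:2]/q[2]
        ~~~^^^
  File "h.py", line 4, in cam
    c=robot.camera_info(n); f=210/np.tan(np.radians(c["vfov"])/2)
ValueError: time passes only in moves, steps and waits
```

```bash
sed -i 's/^def cam(n)/import functools\n@functools.lru_cache\ndef cam(n)/' h.py; cat > edge.py <<'E'
from h import *
def edge(im,x0s,y,z):
    xs=np.linspace(x0s[0],x0s[1],241);acc=[]
    f=np.ascontiguousarray(im).astype(np.float32);g=f[...,1]-f[...,2]
    for yy in y:
        q=np.array([proj("side",W([x,yy,z])) for x in xs],np.float32)
        acc.append(cv2.remap(g,q[None,:,0],q[None,:,1],cv2.INTER_LINEAR)[0])
    return xs,np.mean(acc,0)
ys=np.linspace(.05,.085,8)
def edges(nm,im,r):
    xs,g=edge(im,r,ys,.085)
    th=(g.max()+np.percentile(g,10))/2;i=np.where(g>th)[0]
    print(nm,round(g.max()),round(np.percentile(g,10)),"edges mm",(xs[i[0]]*1e3).round(1),(xs[i[-1]]*1e3).round(1))
E
python3 - <<'E'
from edge import *
c6=cv2.imread("pics/side6.png");c6=cv2.resize(c6,(180,210),interpolation=cv2.INTER_AREA)
p8=np.load("side8.npz")["p"][:,:,::-1];p0=np.load("side0.npz")["p"][:,:,::-1]
A=np.zeros_like(p8);A[100:310,180:360]=c6
for nm,im,r in(("0 fixed",p0,(.03,.13)),("6 fixed",A,(.03,.13)),("8 fixed",p8,(.03,.13)),("0 slide",p0,(-.10,0.0)),("6 slide",A,(-.08,.02)),("8 slide",p8,(-.08,.02))):
    edges(nm,im,r)
E
```

```text
0 fixed 56 -35 edges mm 47.9 97.5
6 fixed 55 -52 edges mm 30.0 99.2
8 fixed 54 -52 edges mm 30.0 99.6
0 slide 39 1 edges mm -59.2 -27.1
6 slide 40 1 edges mm -34.2 -3.3
8 slide 44 1 edges mm -31.7 -2.1
```

Between frame 6 and now the jaw moved about 1.9 mm, or 0.08 rad, in step with the gripper. So there was no slip: the lever had simply not reached its stop. Total travel of about 26.2 mm gives roughly 1.09 rad, so I'll keep pushing until the force rises.

```bash
python3 - <<'E'
from edge import *
P,_=robot.read_position(),0; piv=W([0,-.1,.09])
t=lambda l:np.array([-np.cos(.436-l),0,np.sin(.436-l)])
def rep(s):
    F=R.T@robot.read_force();l=1.175+s/.16;T=t(l);r=np.array([-T[2]*-1,0,-T[0]])
    g=R.T@(robot.read_position()-piv)+np.array([0,0,.014])
    print(round(s,4),"Ft",round(-F@T,1),"Fc",F.round(1),"lev",round(.436-np.arctan2(g[0],g[2]),3),"w",round(robot.read_grip_width()*88,1),"t",round(robot.read_t(),1));return -F@T
tgt=lever_pose(1.1,0,0,-1)[0]+R@(np.array([np.sin(-.664),0,np.cos(-.664)])*.0015+t(1.1)*.016)
s=0;rep(s)
while s<.012:
    s+=.0015;tgt=tgt+R@(t(1.175+s/.16)*.0015)
    robot.servo_line(tgt,speed=.03);robot.dwell(.15)
    if rep(s)>17:break
p,d=robot.grab_frame("side");np.savez("side9.npz",p=p,d=d);edges("9 slide",p[:,:,::-1],(-.08,.02));jaw(p,d)
E
```

```text
0 Ft 9.4 Fc [ 6.3 -7.5  7.1] lev 1.173 w 44.1 t 21.6
0.0015 Ft 13.0 Fc [ 8.  -9.  10.5] lev 1.174 w 44.1 t 22.0
0.003 Ft 17.5 Fc [10.3 -9.4 14.6] lev 1.174 w 44.0 t 22.4
9 slide 44 1 edges mm -31.7 -1.7
slide 198 mean [-15.5  67.2  83.3] x5-95 [-27.2  -3.6]
fixed 233 mean [77.3 68.4 83.5] x5-95 [62.5 92.5]
```

That is the stop: the force rose from 9 to 17.5 N while the position held still. I'll wait a second to check it keeps, look once more, and then hand in.

```bash
python3 - <<'E'
from edge import *
a=robot.read_position();robot.dwell(1.0)
print(((robot.read_position()-a)*1e3).round(2),(R.T@robot.read_force()).round(1),robot.read_grip_width()*88,robot.read_t())
p,d=robot.grab_frame("side");edges("10",p[:,:,::-1],(-.08,.02));cv2.imwrite("pics/side10.png",cv2.resize(p[160:310,180:330][:,:,::-1],None,fx=4,fy=4,interpolation=cv2.INTER_CUBIC))
X=cloud("side",p,d);m=(X[...,2]>.2)&(X[...,0]<0)&(X[...,0]>-.07)&(X[...,1]>-.02)&(X[...,1]<.06);print("knob",m.sum(),X[m].mean(0)*1e3)
E
```

```text
[0.04 0.02 0.02] [  9.7 -10.4  15.1] 43.85552123953695 23.4667
10 43 1 edges mm -31.7 -1.7
knob 107 [-32.09727086  21.6347379  257.34217764]
```

View pics/side10.png

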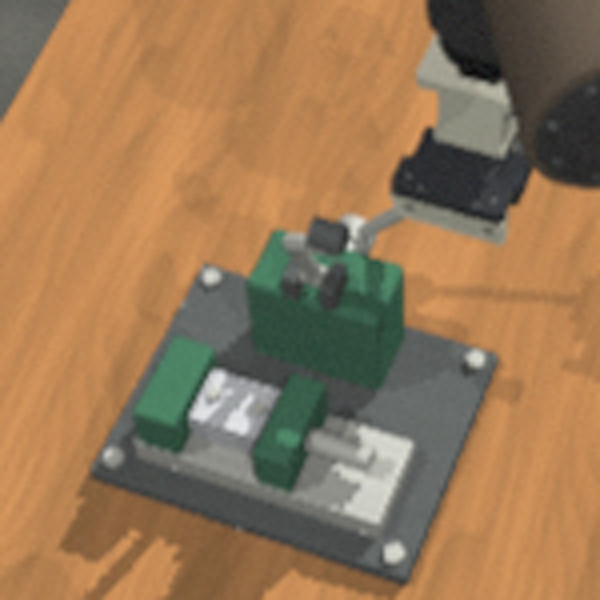

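The block (235,400) is tight between the two jaws. The catch knob (328,235) leans left, at clamp y = +22 mm against the hinge at -30 mm, and the lever rod runs into the gripper at (400,210). Everything is steady, so I'm handing in.

```bash
python3 -c "
from rig import robot
robot.job_done();print(robot.read_t())"
```

```text
the job is handed in; nothing more can be done
the job is handed in; nothing more can be done
```

I flipped the catch over past upright, then pulled the lever to its front stop. I handed the job in at about 23.5 s with the lever still held in the gripper and the block clamped.

**Last checks**
- **Catch:** the knob measured about 50 mm to the left of the hinge and 257 mm high, so the catch is past upright at about 2 rad.
- **Lever:** at the stop, the force along the lever's path rose from 9 to 17.5 N while the gripper stayed still. After a further 1 s hold it had moved less than 0.1 mm. The grip width stayed at 44 mm, the length of the cross-grip.
- **Jaw:** it travelled about 26.3 mm, against 26.4 mm expected at 1.1 rad.
- **Bystanders:** the gripper was never steered near the bin, the spray can or the spanner, but I did not re-measure their positions at the end.

**One disagreement:** the lever angle worked out from the gripper's position read 1.17 rad at the stop instead of 1.10. I put this down to a grasp or pose offset of about 11 mm, and relied on the force rise and the jaw travel instead.

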